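# Seat the gas ring's burner cap

## Task

The dark winged cap on the small gas ring has been put back out of line. Push it round with the fingertips (its two wings are there to push on) until the notch in its rim is over the locating pin, which stands on the ring's projecting ear, then press the cap down until it is fully home, flat over the pin. Do not lift the cap, and leave everything else on the worktop where it stands.

Things in the scene. Friction and masses are not known exactly. Their poses are not given: they have to be found in the camera images.
- gas_ring: Low round gas burner, fixed to the worktop: steel base 190 mm across and 20 mm high, on it an aluminium bowl 134 mm across whose top is 36 mm up, and in its middle an upright stud 20 mm across. Origin: centre of the underside, at worktop height; z up; +x points to the ear with the locating pin; a brass hose tail, 11 mm up, sticks out to 126 mm from the centre on the -x side.
- pin (a point): Tip of the locating pin, 54 mm above the worktop and 59 mm from the ring's axis: a steel pin 9 mm across with a tapered tip (4 mm across at the very top). It stands on an aluminium ear 22 mm wide that reaches out to 94 mm from the axis (ear top 36 mm up) and so can be seen beyond the cap's rim even while the pin is hidden under the cap.
- burner_cap: Loose dark steel cap, 0.28 to 0.42 kg: plate 128 mm across, 8 mm thick, one notch in its rim, a central boss 36 mm across up to 30 mm above the plate's underside, an upright wing either side of it. Origin: on the axis, in the plate's underside; z up; +x to the notch, wings along +y and -y. The boss fits over the ring's stud (1.5 mm play all round): it turns freely either way, held by friction only.
- seat_ring (a joint): How far the brass seat ring under the cap (102 mm across) has been pressed down, m: 0 at the start, 0.009 fully home. A stiff sliding fit: 5 to 8 N straight down on the cap pushes both down, and they stay. The cap's underside starts 56 mm above the worktop, 2 mm clear of the pin, and ends at 47 mm; with the notch not over the pin, the pin stops it at 54 mm.
- notch (a point): Middle of the cap's rim notch, in the plate's underside, 59 mm from the cap's axis. The notch is open to the rim, 51 to 64 mm from the axis, and 15 mm wide here, so that it takes the pin within about 3 degrees either way. At the start it is 50 degrees or more from the pin, to either side.
- wing_a (a point): Middle of the outer part of the wing on the cap's +y side, 45 mm from the axis. Each wing is an upright flat bar 8 mm thick, running out to 59 mm from the axis, from the plate's top (8 mm above the underside) to 24 mm above the underside; this point is 15.5 mm above the underside.
- wing_b (a point): The same point on the wing on the cap's -y side.
- boss_top (a point): Centre of the flat top of the cap's boss, a disc 36 mm across, 30 mm above the plate's underside: the place to press.
- tin: Bystander: green food tin, 57 mm across, 72 mm high, beside the gas ring. Origin: centre of its underside.
- dip_tub: Bystander: small lidded dip tub, 66x73x37 mm, beside the gas ring. Origin: centre of its underside.
- ramekin: Bystander: steel ramekin, 67 mm across, 52 mm high, beside the gas ring. Origin: centre of its underside.
- meal_box: Bystander: folded cardboard meal box, 133x64x60 mm, to the right. Origin: centre of its underside.
- order_pad: Bystander: order pad lying flat, 116x74x9 mm, to the left. Origin: centre of its underside.
- mug: Bystander: mug, 82x120x94 mm with its handle, at the back left. Origin: centre of its underside.
There are look-alikes about, which are no part of the job. There is more than one size of the gas_ring; the job needs the larger.

How it is judged:
By the outcome, as a careful person would: the job done as asked, in the order asked, and still so for the second after the job is handed in, with the robot touching nothing.
It also fails if it takes over 51 s, if anything falls off the work surface, if the arm or the gripper's body presses on something with over 40 N, if the wrist force passes 120 N, or if a joint passes its speed limit or range.

## Robot

A 6-joint arm with a two-finger parallel gripper is mounted at the origin on a cart in front of the work surface, level with it; the furniture and walls round the work are solid. World frame = base frame: x ahead of the robot, y to its left, z up, the work surface at z = 0. Lengths are in m, angles in rad, forces in N, time in s.
With the tool pointing down it reaches from about 0.35 to 0.775 m from the base axis. Payload 5.5 kg.
Tool frame: the origin (TCP) lies between the finger pads; the fingertips stand 11 mm ahead of it and the grasp point (between the pads) lies 8 mm behind it; z points along the fingers, y is the line along which they close (so a half turn about z gives the same grasp; the last joint's range is limited). The gripper opens to 85 mm and grips with 20 to 120 N. Pads are 22 mm wide; open, the fingers measure 114 mm over their backs; the gripper's body (76 mm by 85 mm) begins 54 mm behind the grasp point. The pads swing forward as they close: fully open they stand 13 mm farther back than shut.
Start: joints at [1.011, 0.313, 0.046, 1.304, 0, 1.431], TCP at [0.234, 0.525, 0.242] pointing down, gripper open.
Joint ranges: [-2.76, 2.76], [-0.86, 1.69], [-1.03, 1.26], [-2.2, 2.34], [-1.47, 1.5], [-3.14, 3.14]. Speed limits (rad/s): [2.57, 2.57, 3.14, 3.14, 3.14, 3.14].

## Interface

Orientations are given as a unit quaternion [x, y, z, w].
In Python, from cell import r, optics, job_done, spotter gives the robot as it stands. The module is installed in compiled form; this text tells all that it offers.
- The arm moves only by the tool servo_tool, never from a script. Its argument "commands" is a list that holds one entry, the list of rows, each a list of 7 numbers: the shift along the world's x, y, z in m, then the turn, a rotation vector about the world's x, y, z in rad, then the opening, from -1 (shut) to 1 (fully open), so that 0 is half open. In form: [[[tx, ty, tz, rx, ry, rz, hand], ...]]. A call has 1 to 12 rows; each row shifts and turns the commanded pose from where the row before left it; what a row does not reach is not made up. A row lasts 1/8 s, in which the tool goes at most 62.5 mm and 10.7 degrees, less where a joint would pass 70% of its speed; a pose out of reach is approached as far as the arm can. A call with a gripper value outside its range is refused whole. The fingers move at their own pace and stop on an object; "newtons" is the grip in N (left out, the last holds). Time passes only in rows, so rows that do not move let the fingers close. It gives the time, the measured TCP pose, the force, the opening and the grip force at its end, in the units of the state.
- r.observe(): the state, without advancing time (a new reading comes with each control period).
- optics.grab_frame(name): name is "scene" or "side" or "wrist"; returns (picture, depth): 384x512x3 uint8, red, green, blue; 384x512 float32, m along the optical axis (not along the pixel's ray), 0 where there is no reading.
- optics.get_calibration(name): a dict with "fovy" (degrees; the focal length in pixels is half the picture's height over the tangent of half this angle, whatever the lens; pixels are square), "cx", "cy" (the principal point, pixels), "pose" (4x4, takes a point from camera to world coordinates). Camera axes: x right, y down, z forward; pixel columns grow to the right and rows downward; lengths in m; the calibration is good to about 2 mm. A picture is of the moment at which its call begins: read the wrist's pose just before it. get_calibration takes no time and is no camera call; for the wrist camera it gives the pose at the moment of the call.
- job_done(): hands the job in; it is judged then, once.
Trained networks look in the newest picture that a camera, given by its name, has taken for a name from the list of things; names that differ only in an ending like _2 or _b are one class to them, and where a whole thing is asked for, a point or a joint stands for the part that bears it (a point fixed in the world has none). Each returns a list of dicts, best first, with "p" (0 to 1); they miss things now and then, are a little off and sometimes report something else, mostly with a low value. They report only what shows in the picture. A call takes as long as a camera call. They do not tell look-alikes from the thing itself.
- spotter.cut_out(camera, query): "mask" (384x512 bool, what is visible of it) and "bbox" ([left, top, width, height] in pixels, round what is visible of it).
The state is a dict: "time": time; "q": joint angles; "dq": joint speeds; "joint_efforts": joint torques, N m; "eef_pos": TCP position; "tool_rot": TCP orientation; "wrist_force": force on the tool from outside, world axes, zero at the start; "torque": the same for the moment, N m; "finger_gap": opening from 0.0 (shut) to 1.0 (fully open); "grip_force": force on a finger pad.
Only numpy, scipy, OpenCV 4.12 (cv2) and the standard library are available. Lean on these libraries where they do the work, as an engineer would, in place of code of your own. Each camera call takes 0.05 s, during which the arm holds its last target. There are 200 camera calls.

## Working session

There is one attempt and no reset: what is moved stays moved. The work goes in short steps, Python scripts to look and compute and a tool call to move; the robot and the scene stay as the last step left them, time stands still between calls to the robot, and variables do not carry over. Pictures are saved under pics/ and viewed, at most 10 in all, crops included, and the job is handed in when it is done.

Besides the shell and the picture viewer there is one more tool, called by a JSON object that holds its "method" and its "body", one argument or row to a line. servo_tool: Moves the arm, as the interface text tells. Its arguments: {"type":"object","properties":{"commands":{"type":"array"},"newtons":{"type":"number"}},"required":["commands"]}

```bash
mkdir -p pics; cat > h.py <<'E'
import numpy as np, cv2
from cell import r, optics, job_done, spotter
def grab(n):
    c=optics.get_calibration(n); im,d=optics.grab_frame(n); return im,d,c
def world(c,u,v,d):
    f=192/np.tan(np.radians(c['fovy'])/2)
    p=np.stack([(u-c['cx'])/f*d,(v-c['cy'])/f*d,d,np.ones_like(d)],-1)
    return (p@np.asarray(c['pose']).T)[...,:3]
def cloud(c,d):
    v,u=np.mgrid[:d.shape[0],:d.shape[1]].astype(float); return world(c,u,v,d.astype(float))
def proj(c,P):
    f=192/np.tan(np.radians(c['fovy'])/2)
    q=np.linalg.inv(c['pose'])@np.append(P,1); return q[0]/q[2]*f+c['cx'],q[1]/q[2]*f+c['cy']
def save(n,im): cv2.imwrite('pics/'+n+'.png',im[...,::-1])
E
python3 - <<'E'
from h import *
a,d,c=grab('scene')
for q in ['gas_ring','burner_cap','wing_a']:
    for m in spotter.cut_out('scene',q):
        k=m['mask']&(d>0); w=cloud(c,d)[k]; print(q,m['p'],m['bbox'],np.median(w,0).round(3),w.min(0).round(3),w.max(0).round(3))
b,_,c2=grab('side')
for q in ['gas_ring','burner_cap']:
    for m in spotter.cut_out('side',q): print(q,m['p'],m['bbox'])
print(c['pose'].round(2),c2['pose'].round(2))
save('a',np.hstack([a,b])[:, :]); 
im=cv2.resize(np.hstack([a,b]),(800,300),interpolation=cv2.INTER_AREA)
save('a',cv2.resize(a,(800,600)));save('b',b)
E
```

```text
gas_ring 0.69 [252.4, 252.1, 48.5, 29.4] [0.405 0.278 0.018] [ 0.242  0.206 -0.003] [0.464 0.593 0.306]
gas_ring 0.68 [249.6, 205.1, 31.4, 23.8] [0.522 0.015 0.021] [ 0.458 -0.043  0.   ] [0.609 0.051 0.043]
burner_cap 0.55 [257.1, 193.7, 26.1, 21.2] [ 0.526 -0.024  0.064] [ 0.467 -0.118  0.001] [0.615 0.022 0.091]
wing_a 0.93 [257.2, 194.9, 26.2, 20.2] [ 0.525 -0.025  0.064] [ 0.468 -0.118  0.001] [0.615 0.022 0.091]
gas_ring 0.65 [189.0, 153.4, 35.8, 25.6]
gas_ring 0.56 [203.1, 206.3, 66.7, 32.6]
burner_cap 0.74 [224.3, 194.6, 34.8, 23.1]
[[-0.91 -0.24  0.34 -0.06]
 [-0.41  0.49 -0.77  1.47]
 [ 0.02 -0.84 -0.54  1.14]
 [ 0.    0.    0.    1.  ]] [[ 1.    0.02  0.    0.56]
 [ 0.01 -0.63  0.77 -1.1 ]
 [ 0.02 -0.77 -0.63  1.  ]
 [ 0.    0.    0.    1.  ]]
```

View pics/a.png

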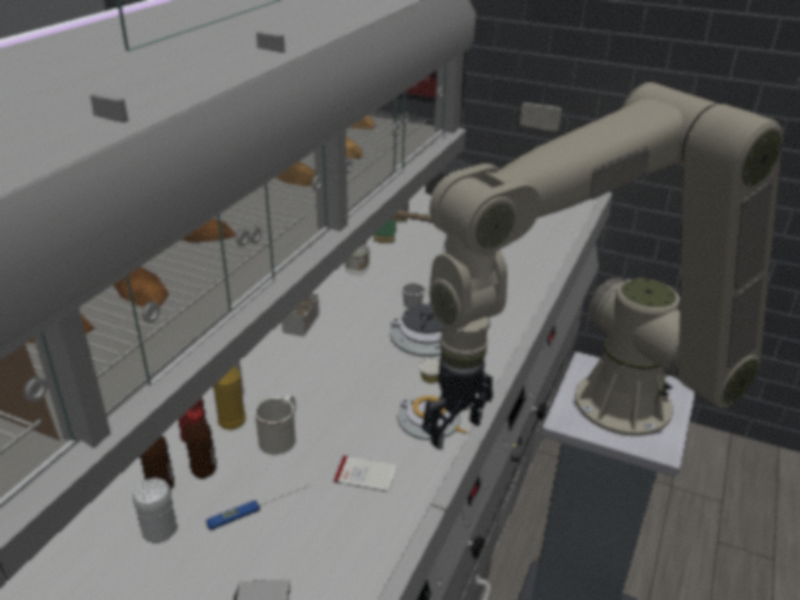

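View pics/b.png

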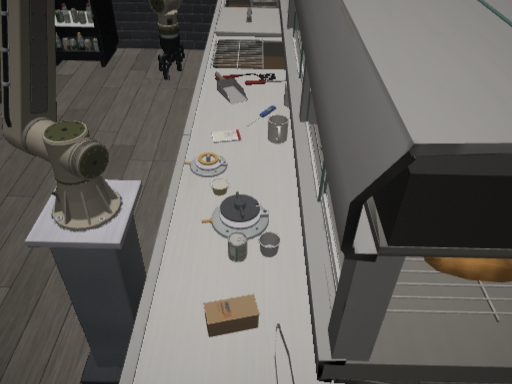

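The larger ring, with the winged dark cap, is at side (240,215). The look-alike is the smaller capless ring at side (208,160) and scene (275,265). The larger one measures about (0.525, -0.02). I'll go above it for a close look.

{"method": "servo_tool", "body": {
  "commands": [
    [[0.024, -0.05, 0.01, 0, 0, 0, 0], [0.024, -0.05, 0.01, 0, 0, 0, 0], [0.024, -0.05, 0.01, 0, 0, 0, -1], [0.024, -0.05, 0.01, 0, 0, 0, -1], [0.024, -0.05, 0.01, 0, 0, 0, -1], [0.024, -0.05, 0.01, 0, 0, 0, -1], [0.024, -0.05, 0.01, 0, 0, 0, -1], [0.024, -0.05, 0.01, 0, 0, 0, -1], [0.024, -0.05, 0.01, 0, 0, 0, -1], [0.024, -0.05, 0.01, 0, 0, 0, -1], [0.0, -0.04, 0, 0, 0, 0, -1], [0, 0, 0, 0, 0, 0, -1]]
  ]
}}

```text
time: 1.85
eef_pos: [0.4746, -0.0173, 0.3421]
tool_rot: [0.211, 0.978, -0.0, -0.0]
wrist_force: [-0.4, 0.9, -0.2]
finger_gap: -0.002
grip_force: 0.0
```

```bash
python3 - <<'E'
from h import *
s=r.observe();print(s)
a,d,c=grab('wrist'); save('w1',cv2.resize(a,(800,600)));print(c['pose'].round(3),c['fovy'])
np.savez('w1',a=a,d=d,p=c['pose'])
for q in ['gas_ring','burner_cap','wing_a','notch']:
    for m in spotter.cut_out('wrist',q):
        k=m['mask']&(d>0); w=cloud(c,d)[k]; print(q,m['p'],m['bbox'],np.median(w,0).round(3),w.min(0).round(3),w.max(0).round(3))
E
```

```text
{'time': 1.85, 'q': array([-2.05536650e-01,  1.07543170e-01,  2.85432153e-02,  1.49200297e+00,
       -2.10106344e-04,  2.18950296e-01]), 'dq': array([ 0.05580967, -0.01236113, -0.01259488,  0.007711  ,  0.02135132,
        0.02762494]), 'joint_efforts': array([ -1.30754918, -36.06915951,  30.37325621,  -0.15964969,
        -0.20938468,  -0.24219082]), 'eef_pos': array([ 0.47463626, -0.01729451,  0.34211429]), 'tool_rot': array([ 2.10653547e-01,  9.77560771e-01, -1.05743626e-04, -1.02594250e-04]), 'wrist_force': array([-0.40978514,  0.92650664, -0.21166792]), 'torque': array([-0.02784371,  0.0293739 , -0.01515298]), 'grip_force': 0.0, 'finger_gap': -0.0019556894628438054}
[[ 0.412  0.879  0.242  0.414]
 [ 0.911 -0.396 -0.111  0.011]
 [-0.001  0.267 -0.964  0.474]
 [ 0.     0.     0.     1.   ]] 71.7258916107089
gas_ring 0.91 [347.1, 0.3, 89.6, 82.0] [0.392 0.237 0.027] [0.322 0.179 0.001] [0.459 0.32  0.057]
gas_ring 0.61 [202.0, 126.6, 104.7, 105.4] [ 0.474 -0.025  0.02 ] [ 0.395 -0.145 -0.001] [0.616 0.047 0.063]
burner_cap 0.76 [211.2, 156.4, 81.9, 72.5] [ 0.512 -0.044  0.065] [ 0.456 -0.111  0.019] [0.597 0.015 0.346]
wing_a 0.78 [213.9, 153.4, 80.2, 76.2] [ 0.512 -0.044  0.065] [ 0.456 -0.124  0.019] [0.581 0.017 0.336]
notch 0.77 [212.7, 156.6, 81.1, 73.9] [ 0.512 -0.044  0.065] [ 0.456 -0.125  0.018] [0.597 0.017 0.337]
```

View pics/w1.png

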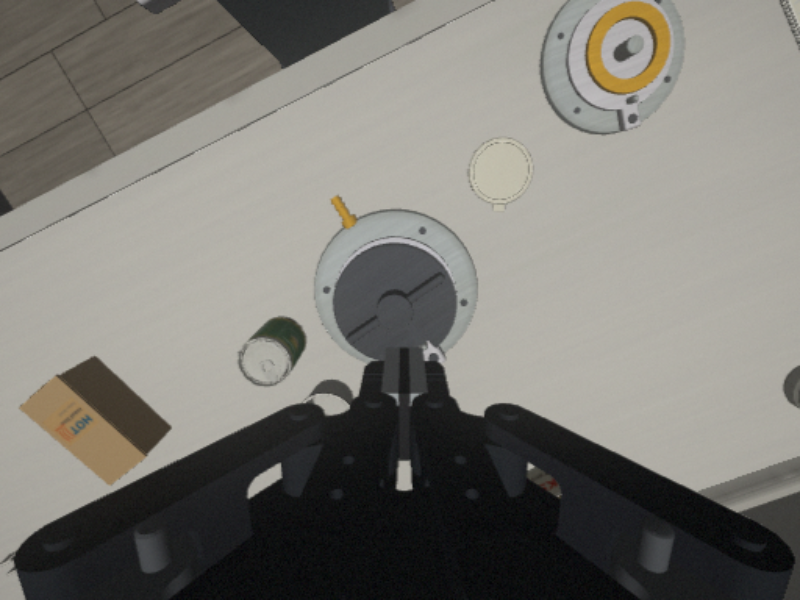

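The picture shows the larger ring's cap at about (395,310), with the wings towards (440,280) and (350,340). The ear is at (432,350) and the hose tail at (343,212). The fingers partly hide the rim, so I'll move forward for a clear look. The smaller look-alike is at (625,60).

{"method": "servo_tool", "body": {
  "commands": [
    [[0.05, -0.01, -0.02, 0, 0, 0, -1], [0.05, -0.01, -0.02, 0, 0, 0, -1], [0, 0, -0.02, 0, 0, 0, -1], [0, 0, 0, 0, 0, 0, -1]]
  ]
}}

```text
time: 2.6
eef_pos: [0.5735, -0.0334, 0.2801]
tool_rot: [0.207, 0.978, 0.0, -0.002]
wrist_force: [-0.5, 0.7, 0.0]
finger_gap: 0.002
grip_force: 0.0
```

```bash
python3 - <<'E'
from h import *
s=r.observe();print(s['eef_pos'],s['time'])
a,d,c=grab('wrist'); np.savez('w2',a=a,d=d,p=c['pose'])
for q in ['gas_ring','burner_cap']:
    for m in spotter.cut_out('wrist',q):
        k=m['mask']&(d>0); w=cloud(c,d)[k]; print(q,m['p'],m['bbox'],np.median(w,0).round(3))
W=cloud(c,d); z=W[...,2]; 
near=(np.hypot(W[...,0]-.53,W[...,1]+.035)<.09)
for lo,hi in [(.084,.09),(.075,.083),(.06,.068),(.016,.024),(.03,.039)]:
    k=near&(z>lo)&(z<hi); w=W[k]; 
    if k.sum()>5:
        print(lo,hi,k.sum(),w.mean(0).round(4),cv2.minEnclosingCircle(w[:,:2].astype(np.float32)), cv2.minAreaRect(w[:,:2].astype(np.float32)))
u,v=map(int,proj(c,[.53,-.035,.06])); print(u,v)
x0=max(u-90,0);y0=max(v-70,0)
save('w2',cv2.resize(a[y0:y0+150,x0:x0+200],(800,600),interpolation=cv2.INTER_CUBIC)); print(x0,y0)
E
```

```text
[ 0.57353623 -0.033443    0.28011636] 2.6
gas_ring 0.9 [168.2, 54.4, 130.6, 139.6] [ 0.502 -0.03   0.02 ]
gas_ring 0.54 [378.3, 0.0, 37.7, 2.9] [0.451 0.219 0.01 ]
gas_ring 0.49 [107.1, 153.5, 60.7, 51.7] [ 0.518 -0.187  0.069]
burner_cap 0.59 [182.0, 84.0, 99.3, 100.1] [ 0.516 -0.046  0.065]
0.084 0.09 699 [ 0.5199 -0.0474  0.0864] ((0.5200980305671692, -0.04762391373515129), 0.01800341159105301) ((0.5201318264007568, -0.047415874898433685), (0.03514820709824562, 0.03466375917196274), 64.31482696533203)
0.075 0.083 432 [ 0.5196 -0.0445  0.0802] ((0.5208055973052979, -0.047096963971853256), 0.05856800451874733) ((0.5205875039100647, -0.04715484380722046), (0.016332723200321198, 0.11654704064130783), 14.861506462097168)
0.06 0.068 6579 [ 0.5167 -0.0463  0.0644] ((0.5201411843299866, -0.04796518012881279), 0.06424912065267563) ((0.5199695825576782, -0.048003360629081726), (0.12726238369941711, 0.12705650925636292), 66.6023941040039)
0.016 0.024 3088 [ 0.5251 -0.0076  0.0199] ((0.5294808149337769, -0.035568967461586), 0.09000645577907562) ((0.5285016894340515, -0.03744879364967346), (0.15902221202850342, 0.179112508893013), 62.40170669555664)
0.03 0.039 332 [ 0.5783 -0.027   0.036 ] ((0.5374835729598999, -0.030237488448619843), 0.07754158228635788) ((0.5426182150840759, -0.010764196515083313), (0.05095050111413002, 0.15451499819755554), 75.22865295410156)
243 140
153 70
```

View pics/w2.png

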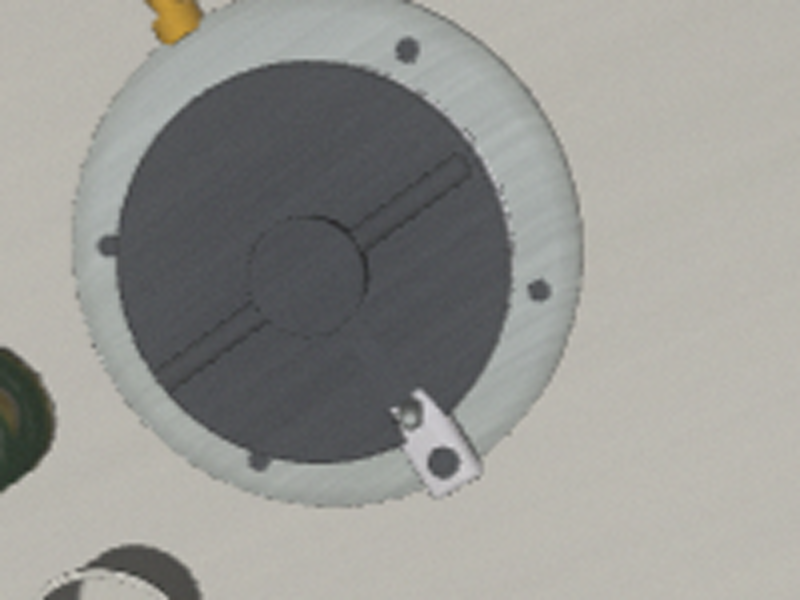

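The picture shows the cap at crop (315,262), with the pin at (408,412) and what looks like the ear inside the notch. That contradicts the "50 degrees or more" in the text, so I'll check it closely.

```bash
python3 - <<'E'
from h import *
c=optics.get_calibration('wrist'); n=np.load('w2.npz'); c['pose']=n['p']; a,d=n['a'],n['d']
W=cloud(c,d); C=np.array([.5203,-.0478])
R=np.hypot(W[...,0]-C[0],W[...,1]-C[1]); A=np.degrees(np.arctan2(W[...,1]-C[1],W[...,0]-C[0])); z=W[...,2]
k=(z>.075)&(z<.083)&(R>.022)&(R<.06); p=W[k][:,:2]; vx=cv2.fitLine(p.astype(np.float32),cv2.DIST_L2,0,.01,.01).ravel(); print('wing angle',np.degrees(np.arctan2(vx[1],vx[0])),vx[2:])
for lo in range(-180,180,8):
    k=(A>=lo)&(A<lo+8)&(R>.053)&(R<.062); print(lo,int(k.sum()),(np.percentile(z[k],[5,50,95])*1e3).round(0) if k.sum() else '',end='; ')
# ring rim
k=(z>.015)&(z<.025)&(R<.12); print()
con=W[k][:,:2]; h=cv2.convexHull(con.astype(np.float32)); print('base',cv2.minEnclosingCircle(h))
k=(abs(z-.037)<.004)&(np.hypot(W[...,0]-C[0],W[...,1]-C[1])>.07)&(R<.1); print('ear',k.sum(),W[k].mean(0), A[k].mean())
b,_,cs=grab('side'); u,v=map(int,proj(cs,[.52,-.048,.06]))
I1=cv2.resize(a[145:205,215:295],(800,600),interpolation=cv2.INTER_CUBIC)
I2=cv2.resize(b[v-30:v+30,u-40:u+40],(800,600),interpolation=cv2.INTER_CUBIC)
save('w3',I1);save('s3',I2)
o=cv2.imread('pics/b.png'); print(np.abs(o[v-30:v+30,u-40:u+40,::-1].astype(int)-b[v-30:v+30,u-40:u+40]).mean())
E
```

```text
wing angle -79.06025 [ 0.5196027  -0.04442392]
-180 50 [63. 65. 66.]; -172 50 [63. 65. 66.]; -164 50 [63. 65. 66.]; -156 47 [64. 65. 66.]; -148 48 [63. 65. 66.]; -140 43 [63. 65. 66.]; -132 47 [63. 64. 65.]; -124 46 [63. 64. 65.]; -116 44 [64. 64. 65.]; -108 43 [64. 65. 66.]; -100 43 [63. 64. 65.]; -92 44 [63. 65. 66.]; -84 24 [65. 80. 81.]; -76 40 [64. 65. 78.]; -68 38 [63. 64. 65.]; -60 37 [63. 65. 65.]; -52 38 [64. 64. 66.]; -44 40 [63. 64. 65.]; -36 41 [63. 65. 66.]; -28 40 [63. 64. 65.]; -20 38 [63. 65. 65.]; -12 40 [63. 64. 65.]; -4 48 [37. 64. 65.]; 4 172 [ 46. 317. 321.]; 12 308 [ 65. 308. 319.]; 20 274 [ 64. 294. 364.]; 28 716 [ 65. 320. 359.]; 36 3120 [339. 363. 373.]; 44 41 [63. 64. 66.]; 52 44 [63. 64. 65.]; 60 43 [63. 64. 66.]; 68 46 [63. 64. 65.]; 76 46 [63. 64. 66.]; 84 45 [63. 64. 65.]; 92 47 [64. 65. 80.]; 100 47 [63. 66. 81.]; 108 48 [63. 65. 66.]; 116 50 [63. 65. 66.]; 124 50 [64. 65. 66.]; 132 50 [64. 65. 66.]; 140 49 [63. 65. 66.]; 148 55 [63. 64. 66.]; 156 49 [64. 64. 66.]; 164 51 [63. 65. 66.]; 172 50 [64. 65. 66.]; 
base ((0.5066195130348206, -0.048407431691884995), 0.10587791353464127)
ear 229 [ 0.60067197 -0.0365582   0.03662151] 7.953805401522226
4.694305555555555
```

View pics/w3.png

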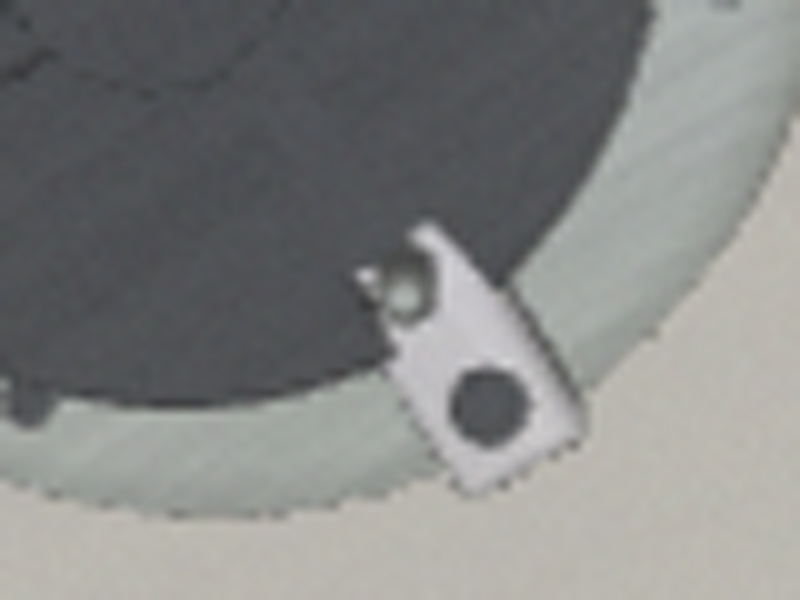

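View pics/s3.png

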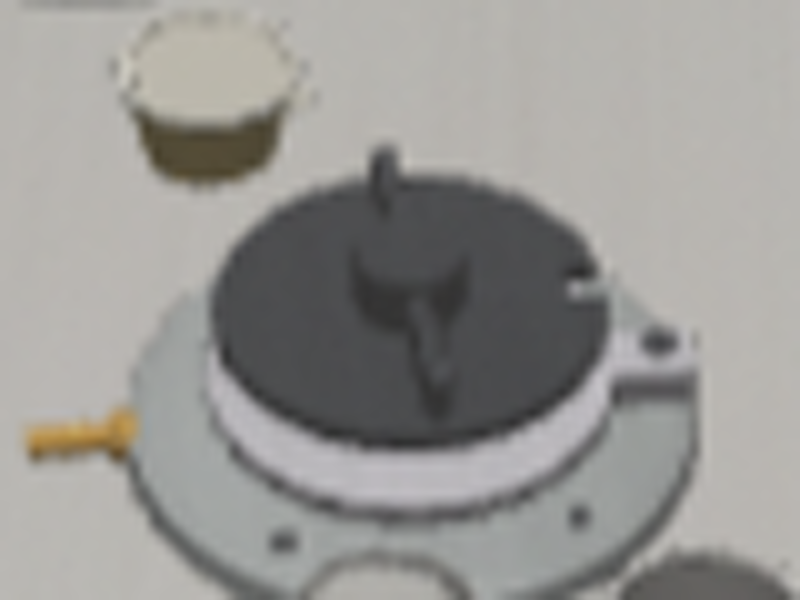

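The wings stand at about -79°, so the notch is at about 11°, while the pin is a few degrees clockwise of that. It's nearly but not quite aligned. I'll measure the offset precisely.

```bash
cat > meas.py <<'E'
from h import *
from scipy.optimize import least_squares
def meas(c,d,C0=(.5203,-.0478)):
    W=cloud(c,d); z=W[...,2]; k=(d>0)
    R=lambda C: np.hypot(W[...,0]-C[0],W[...,1]-C[1])
    m=k&(z>zp-.003)&(z<zp+.004)&(R(C0)<.075) if (zp:=np.median(z[k&(R(C0)<.05)])) else 0
    p=W[m][:,:2]; C=np.array(cv2.minEnclosingCircle(p.astype(np.float32))[0])
    w=k&(z>zp+.010)&(z<zp+.0185)&(R(C)>.023)&(R(C)<.06); q=W[w][:,:2]
    P=[]
    for s in (1,-1):
        t=q[s*(q[:,1]-C[1])>0]; P.append(t.mean(0)); print('wing',s,len(t),t.mean(0).round(4))
    v=P[0]-P[1]; wa=np.degrees(np.arctan2(v[1],v[0]))
    print('plate z',zp.round(4),'C',C.round(4),'wing ang',wa.round(2),'notch ang',(wa-90).round(2))
    # notch direct: low pixels within annulus near ear
    A=np.degrees(np.arctan2(W[...,1]-C[1],W[...,0]-C[0]))
    # base ring outer edge
    b=k&(abs(z-.020)<.003)&(R(C)<.11)
    b=b.astype(np.uint8)*255
    f=cv2.morphologyEx(b|(((z>.03)&(z<.1)&(R(C)<.1)).astype(np.uint8)*255),cv2.MORPH_CLOSE,np.ones((5,5)))
    cs=max(cv2.findContours(f,cv2.RETR_EXTERNAL,cv2.CHAIN_APPROX_NONE)[0],key=cv2.contourArea)[:,0]
    e=W[cs[:,1],cs[:,0]]; e=e[(abs(e[:,2]-.02)<.004)][:,:2]
    s=least_squares(lambda x:np.hypot(e[:,0]-x[0],e[:,1]-x[1])-.0945,[*C],loss='soft_l1',f_scale=.001)
    O=s.x; print('base centre',O.round(4),len(e),np.std(s.fun).round(4))
    ear=k&(abs(z-.036)<.003)&(R(O)>.075)&(R(O)<.097)&(abs(A)<40); t=W[ear][:,:2]
    rect=cv2.minAreaRect(t.astype(np.float32)); print('ear',len(t),rect,'ang',np.degrees(np.arctan2(*(np.array(rect[0])-O)[::-1])).round(2))
    return C,O
E
python3 - <<'E'
from meas import *
c=optics.get_calibration('wrist')
n=np.load('w2.npz'); c['pose']=n['p']; C,O=meas(c,n['d'])
f=192/np.tan(np.radians(c['fovy'])/2)
for u,v,zz in [(215+40.5,145+29.,.054),(215+48.9,145+40.5,.036),(215+36,145+27.5,.064),(215+43,145+22.2,.064)]:
    r0=np.asarray(c['pose'])@np.array([(u-c['cx'])/f,(v-c['cy'])/f,1,0]); o=c['pose'][:3,3]
    p=o+r0[:3]*(zz-o[2])/r0[2]; print(p.round(4),'ang O',np.degrees(np.arctan2(p[1]-O[1],p[0]-O[0])).round(1),'ang C',np.degrees(np.arctan2(p[1]-C[1],p[0]-C[0])).round(1),'r',np.hypot(*(p[:2]-O)).round(4))
n=np.load('w1.npz'); c['pose']=n['p']; meas(c,n['d'])
E
```

```text
wing 1 2883 [ 0.5684 -0.0104]
wing -1 1978 [ 0.5452 -0.0768]
plate z 0.3497 C [ 0.558  -0.0452] wing ang 70.75 notch ang -19.25
base centre [ 0.5343 -0.0467] 328 0.0056
ear 41 ((0.6105944514274597, -0.03522158041596413), (0.004415023140609264, 0.020731762051582336), 9.107453346252441) ang 8.57
[ 0.5785 -0.0394  0.054 ] ang O 9.4 ang C 15.8 r 0.0448
[ 0.6024 -0.0369  0.036 ] ang O 8.2 ang C 10.6 r 0.0688
[ 0.5724 -0.0431  0.064 ] ang O 5.4 ang C 8.3 r 0.0382
[ 0.5696 -0.0317  0.064 ] ang O 23.1 ang C 49.3 r 0.0384
wing 1 131 [ 0.5114 -0.007 ]
wing -1 117 [ 0.5271 -0.0874]
plate z 0.0648 C [ 0.5201 -0.0476] wing ang 101.0 notch ang 11.0
base centre [ 0.5224 -0.0485] 271 0.0042
ear 53 ((0.6044090986251831, -0.035779912024736404), (0.01615104451775551, 0.021021714434027672), 8.642967224121094) ang 8.83
```

```bash
sed -i 's/k=(d>0)$/k=(d>0)\&(z<.12)/; s/O=s.x; print/O=s.x; G=np.abs(s.fun)<.003; s=least_squares(lambda x:np.hypot(e[G,0]-x[0],e[G,1]-x[1])-x[2],[*O,.0945]); O=s.x[:2]; print(s.x[2].round(4),/' meas.py
cat > rays.py <<'E'
from meas import *
def ang(c,u,v,zz,C):
    f=192/np.tan(np.radians(c['fovy'])/2)
    r0=np.asarray(c['pose'])@np.array([(u-c['cx'])/f,(v-c['cy'])/f,1,0]); o=c['pose'][:3,3]
    p=o+r0[:3]*(zz-o[2])/r0[2]; print(p.round(4),'ang',np.degrees(np.arctan2(p[1]-C[1],p[0]-C[0])).round(1),'r',np.hypot(*(p[:2]-C)).round(4))
E
python3 - <<'E'
from rays import *
c=optics.get_calibration('wrist')
for f in ('w2','w1'):
    n=np.load(f+'.npz'); c['pose']=n['p']; C,O=meas(c,n['d'])
    if f=='w2':
        print('tip,hole vs O'); ang(c,255.5,174,.054,O); ang(c,263.9,185.5,.036,O)
        print('notch corners vs C'); ang(c,251,172.5,.064,C); ang(c,258,167.2,.064,C)
E
```

```text
Traceback (most recent call last):
  File "rays.py", line 1, in <module>
    from meas import *
  File "meas.py", line 23
    O=s.x; G=np.abs(s.fun)<.003; s=least_squares(lambda x:np.hypot(e[G,0]-x[0],e[G,1]-x[1])-x[2],[*O,.0945]); O=s.x[:2]; print(s.x[2].round(4),('base centre',O.round(4),len(e),np.std(s.fun).round(4))
                                                                                                                              ^
SyntaxError: '(' was never closed
```

```bash
sed -i "s/round(4),('base/round(4),'base/" meas.py
python3 - <<'E'
from rays import *
c=optics.get_calibration('wrist')
for f in ('w2','w1'):
    n=np.load(f+'.npz'); c['pose']=n['p']; C,O=meas(c,n['d'])
    if f=='w2':
        print('tip,hole vs O'); ang(c,255.5,174,.054,O); ang(c,263.9,185.5,.036,O)
        print('notch corners vs C'); ang(c,251,172.5,.064,C); ang(c,258,167.2,.064,C)
E
```

```text
wing 1 204 [ 0.5125 -0.0076]
wing -1 174 [ 0.5279 -0.0874]
plate z 0.0647 C [ 0.5203 -0.0478] wing ang 100.95 notch ang 10.95
0.0926 base centre [ 0.5192 -0.049 ] 370 0.0008
ear 156 ((0.6030111908912659, -0.03644333779811859), (0.01976860500872135, 0.0213457103818655), 7.920406818389893) ang 8.53
tip,hole vs O
[ 0.5785 -0.0394  0.054 ] ang 9.2 r 0.0601
[ 0.6024 -0.0369  0.036 ] ang 8.3 r 0.0841
notch corners vs C
[ 0.5724 -0.0431  0.064 ] ang 5.2 r 0.0523
[ 0.5696 -0.0317  0.064 ] ang 18.2 r 0.0519
wing 1 131 [ 0.5114 -0.007 ]
wing -1 117 [ 0.5271 -0.0874]
plate z 0.0647 C [ 0.5201 -0.0476] wing ang 101.0 notch ang 11.0
0.0915 base centre [ 0.5204 -0.0477] 271 0.0009
ear 65 ((0.6033739447593689, -0.03599124029278755), (0.0181905347853899, 0.021020615473389626), 7.8593363761901855) ang 8.02
```

The notch is at about 11° and the pin at about 8.5°, so the offset is 2.5–3°, right at the edge of the fit. I'll nudge wing_a about 3° clockwise, pushing with the closed fingertips square to the wing.

{"method": "servo_tool", "body": {
  "commands": [
    [[-0.0234, 0.006, -0.04, 0, 0, 0.15, -1], [-0.0234, 0.006, -0.04, 0, 0, 0.15, -1], [-0.0234, 0.006, -0.04, 0, 0, 0.15, -1], [-0.0234, 0.006, -0.04, 0, 0, 0.15, -1], [0, 0, 0, 0, 0, 0, -1], [0, 0, 0, 0, 0, 0, -1]]
  ]
}}

```text
time: 3.55
eef_pos: [0.4832, -0.0113, 0.1248]
tool_rot: [-0.089, 0.996, -0.001, 0.002]
wrist_force: [1.2, -0.5, 0.5]
finger_gap: 0.001
grip_force: 0.0
```

{"method": "servo_tool", "body": {
  "commands": [
    [[-0.002, 0.001, -0.025, 0, 0, 0, -1], [0, 0, -0.02, 0, 0, 0, -1], [0, 0, 0, 0, 0, 0, -1], [0.005, 0.001, 0, 0, 0, 0, -1], [0.005, 0.001, 0, 0, 0, 0, -1], [0, 0, 0, 0, 0, 0, -1]]
  ]
}}

```text
time: 4.3
eef_pos: [0.4902, -0.008, 0.0782]
tool_rot: [-0.09, 0.996, -0.0, 0.001]
wrist_force: [-0.6, 0.1, -0.1]
finger_gap: 0.002
grip_force: 0.0
```

```bash
python3 - <<'E'
from rays import *
a,d,c=grab('wrist'); s=r.observe(); print(s['eef_pos'],s['wrist_force'],s['torque'])
W=cloud(c,d); z=W[...,2]
k=(z>.074)&(z<.084)&(np.hypot(W[...,0]-.52,W[...,1]+.048)<.06); print(k.sum())
b,d2,c2=grab('side')
W=cloud(c2,d2); C=[.5203,-.0478]; z=W[...,2]
k=(z>.07)&(z<.084)&(np.hypot(W[...,0]-.52,W[...,1]+.048)<.06)&(np.hypot(W[...,0]-.52,W[...,1]+.048)>.03); print(W[k&(W[...,1]<-.05)].mean(0),k.sum())
E
```

```text
[ 0.48951061 -0.00791312  0.07787425] [ 0.13840248 -0.20945177 -0.02743576] [ 0.06678784  0.01486897 -0.04690704]
1666
[ 0.53107715 -0.09163611  0.07754884] 64
```

{"method": "servo_tool", "body": {
  "commands": [
    [[0.004, 0.001, 0, 0, 0, 0, -1], [0.003, 0, 0, 0, 0, 0, -1], [0.002, 0, 0, 0, 0, 0, -1], [0.001, 0, 0, 0, 0, 0, -1], [0.001, 0, 0, 0, 0, 0, -1], [0, 0, 0, 0, 0, 0, -1]]
  ]
}}

```text
time: 5.15
eef_pos: [0.4997, -0.0068, 0.0772]
tool_rot: [-0.09, 0.996, 0.0, -0.0]
wrist_force: [-0.8, 0.3, -0.1]
finger_gap: -0.0
grip_force: 0.5
```

```bash
python3 - <<'E'
from rays import *
b,d2,c2=grab('side');s=r.observe(); print(s['eef_pos'],s['wrist_force'])
W=cloud(c2,d2); C=[.5203,-.0478]; z=W[...,2]
k=(z>.07)&(z<.084)&(np.hypot(W[...,0]-.52,W[...,1]+.048)<.06)&(np.hypot(W[...,0]-.52,W[...,1]+.048)>.03); print(W[k&(W[...,1]<-.05)].mean(0),k.sum())
E
```

```text
[ 0.49966626 -0.00682918  0.0771904 ] [-0.67775921 -0.5418072  -0.81260948]
[ 0.53057055 -0.09040201  0.07863907] 58
```

{"method": "servo_tool", "body": {
  "commands": [
    [[0.001, 0, 0.001, 0, 0, 0, -1], [0.001, 0, 0, 0, 0, 0, -1], [0.001, 0, 0, 0, 0, 0, -1], [0, 0, 0, 0, 0, 0, -1], [0, 0, 0, 0, 0, 0, -1]]
  ]
}}

```text
time: 5.82
eef_pos: [0.5027, -0.0068, 0.0783]
tool_rot: [-0.09, 0.996, 0.0, -0.0]
wrist_force: [-1.7, 0.6, -1.1]
finger_gap: 0.001
grip_force: 0.8
```

```bash
python3 - <<'E'
from rays import *
b,d2,c2=grab('side');s=r.observe(); print(s['eef_pos'],s['wrist_force'])
W=cloud(c2,d2); C=[.5203,-.0478]; z=W[...,2]
k=(z>.07)&(z<.084)&(np.hypot(W[...,0]-.52,W[...,1]+.048)<.06)&(np.hypot(W[...,0]-.52,W[...,1]+.048)>.03); print(W[k&(W[...,1]<-.05)].mean(0),k.sum())
E
```

```text
[ 0.50274131 -0.00679683  0.07830005] [-1.77215471  1.36410108 -0.85081496]
[ 0.52932266 -0.0941093   0.07743999] 54
```

{"method": "servo_tool", "body": {
  "commands": [
    [[-0.012, -0.002, 0, 0, 0, 0, -1], [0, 0, 0.03, 0, 0, 0, -1], [0, 0, 0.055, 0, 0, 0, -1], [0.026, -0.008, 0.04, 0, 0, 0, -1], [0.03, -0.008, 0.04, 0, 0, 0, -1], [0.03, -0.008, 0.02, 0, 0, 0, -1], [0, 0, 0, 0, 0, 0, -1], [0, 0, 0, 0, 0, 0, -1]]
  ]
}}

```text
time: 6.88
eef_pos: [0.5757, -0.0329, 0.2625]
tool_rot: [-0.09, 0.996, 0.0, -0.001]
wrist_force: [-0.5, 0.9, -0.1]
finger_gap: 0.0
grip_force: 0.0
```

```bash
cat > look.py <<'E'
import sys
from rays import *
s=r.observe();print(s['eef_pos'],s['time'])
a,d,c=grab('wrist'); n=sys.argv[1]; np.savez(n,a=a,d=d,p=c['pose']); C,O=meas(c,d)
u,v=map(int,proj(c,[.57,-.04,.06])); x0,y0=u-40,v-30; print(x0,y0)
save(n,cv2.resize(a[y0:y0+60,x0:x0+80],(800,600),interpolation=cv2.INTER_CUBIC))
E
python3 look.py w4
```

```text
[ 0.57567746 -0.03285907  0.26251165] 6.875
wing 1 217 [ 0.5183 -0.008 ]
wing -1 223 [ 0.5245 -0.0893]
plate z 0.0647 C [ 0.5216 -0.0485] wing ang 94.41 notch ang 4.41
0.0928 base centre [ 0.5183 -0.0489] 396 0.001
ear 186 ((0.6022803783416748, -0.03691968694329262), (0.020652661100029945, 0.021125465631484985), 9.851164817810059) ang 8.12
213 136
```

View pics/w4.png

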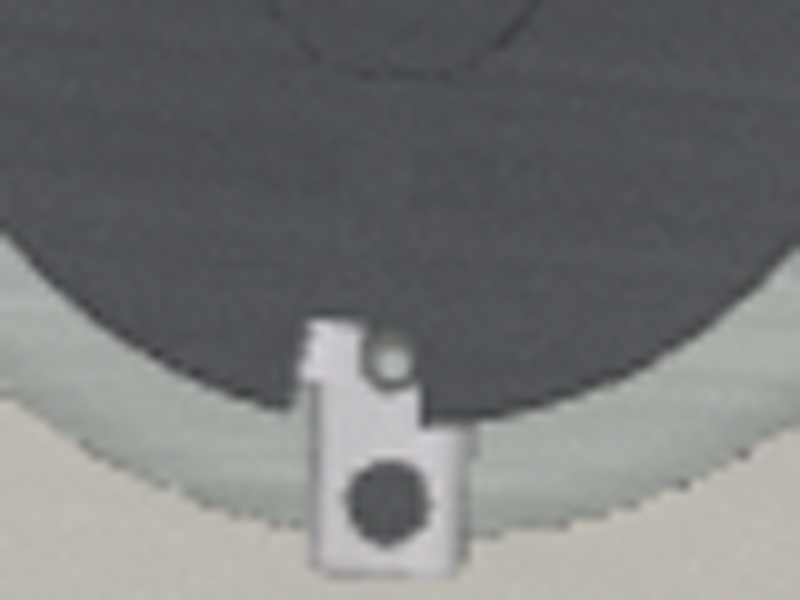

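The push turned the cap by 6.6°, so the notch (crop centre 362) is now 3.9° clockwise of the pin (392), which puts the pin at 8.3°. I'll correct by pushing wing_b from its -x side towards +x, which turns the cap counter-clockwise.

{"method": "servo_tool", "body": {
  "commands": [
    [[-0.0202, -0.0143, -0.0356, 0, 0, 0, -1], [-0.0202, -0.0143, -0.0356, 0, 0, 0, -1], [-0.0202, -0.0143, -0.0356, 0, 0, 0, -1], [-0.0202, -0.0143, -0.0356, 0, 0, 0, -1], [0, 0, -0.021, 0, 0, 0, -1], [0, 0, -0.02, 0, 0, 0, -1], [0, 0, 0, 0, 0, 0, -1], [0, 0, 0, 0, 0, 0, -1]]
  ]
}}

```text
time: 7.92
eef_pos: [0.4956, -0.0898, 0.0803]
tool_rot: [-0.09, 0.996, 0.0, -0.0]
wrist_force: [0.8, -1.1, 0.5]
finger_gap: -0.0
grip_force: 0.0
```

{"method": "servo_tool", "body": {
  "commands": [
    [[0.006, 0, -0.001, 0, 0, 0, -1], [0.005, 0, 0, 0, 0, 0, -1], [0.003, 0, 0, 0, 0, 0, -1], [0.001, 0, 0, 0, 0, 0, -1], [0.001, 0, 0, 0, 0, 0, -1], [0.001, 0, 0, 0, 0, 0, -1], [0, 0, 0, 0, 0, 0, -1], [0, 0, 0, 0, 0, 0, -1], [-0.012, 0, 0, 0, 0, 0, -1], [0, 0, 0.04, 0, 0, 0, -1], [0, 0, 0.05, 0, 0, 0, -1], [0.02, 0.014, 0.03, 0, 0, 0, -1]]
  ]
}}

```text
time: 9.43
eef_pos: [0.5209, -0.0769, 0.2017]
tool_rot: [-0.089, 0.996, -0.001, 0.001]
wrist_force: [1.7, -0.1, -0.5]
finger_gap: 0.0
grip_force: 0.0
```

{"method": "servo_tool", "body": {
  "commands": [
    [[0.03, 0.021, 0.03, 0, 0, 0, -1], [0.03, 0.021, 0.03, 0, 0, 0, -1], [0, 0, 0, 0, 0, 0, -1], [0, 0, 0, 0, 0, 0, -1]]
  ]
}}

```text
time: 9.93
eef_pos: [0.5801, -0.0343, 0.2581]
tool_rot: [-0.09, 0.996, 0.0, -0.001]
wrist_force: [-0.2, 0.4, -0.1]
finger_gap: -0.002
grip_force: 0.0
```

```bash
python3 look.py w5
```

```text
[ 0.58006136 -0.03425904  0.25813027] 9.925
wing 1 227 [ 0.5153 -0.008 ]
wing -1 217 [ 0.528  -0.0881]
plate z 0.0647 C [ 0.5216 -0.0479] wing ang 98.98 notch ang 8.98
0.0928 base centre [ 0.5188 -0.046 ] 416 0.0009
ear 183 ((0.6029552817344666, -0.03681070730090141), (0.019983282312750816, 0.021660733968019485), 5.561160564422607) ang 6.24
214 133
```

View pics/w5.png

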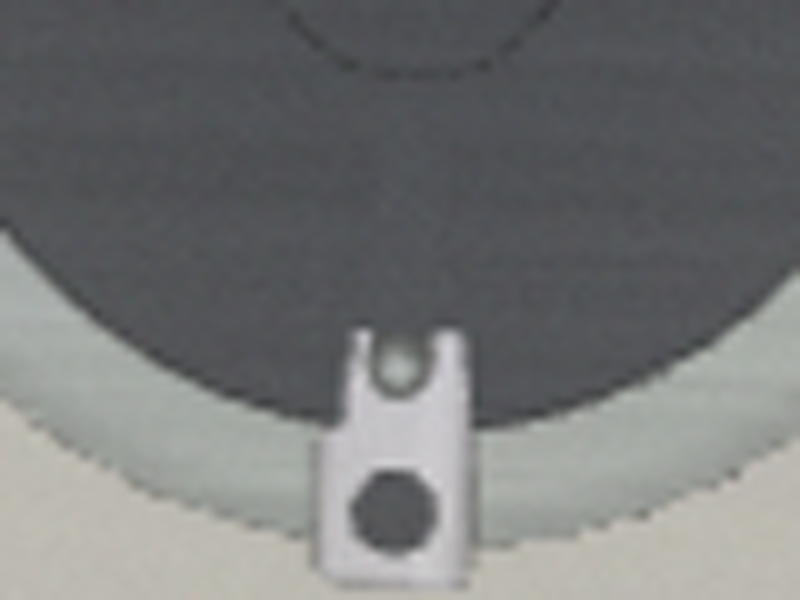

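The notch spans crop 350–468, centre 409, and the pin is at 402, about 1° off and inside the fit. Next I'll go over the boss and press.

{"method": "servo_tool", "body": {
  "commands": [
    [[-0.0195, -0.0046, -0.03, 0, 0, 0, -1], [-0.0195, -0.0046, -0.03, 0, 0, 0, -1], [-0.0195, -0.0046, -0.03, 0, 0, 0, -1], [0, 0, -0.03, 0, 0, 0, -1], [0, 0, -0.02, 0, 0, 0, -1], [0, 0, 0, 0, 0, 0, -1], [0, 0, 0, 0, 0, 0, -1]]
  ]
}}

```text
time: 10.85
eef_pos: [0.5221, -0.0482, 0.1193]
tool_rot: [-0.09, 0.996, 0.0, -0.0]
wrist_force: [0.3, -0.1, -0.3]
finger_gap: 0.003
grip_force: 0.0
```

{"method": "servo_tool", "body": {
  "commands": [
    [[0, 0, -0.012, 0, 0, 0, -1], [0, 0, -0.008, 0, 0, 0, -1], [0, 0, -0.002, 0, 0, 0, -1], [0, 0, -0.002, 0, 0, 0, -1], [0, 0, -0.002, 0, 0, 0, -1], [0, 0, 0, 0, 0, 0, -1]]
  ]
}}

```text
time: 11.6
eef_pos: [0.5221, -0.0478, 0.0933]
tool_rot: [-0.09, 0.996, 0.0, -0.0]
wrist_force: [-2.5, 0.2, 4.3]
finger_gap: 0.002
grip_force: 2.3
```

{"method": "servo_tool", "body": {
  "commands": [
    [[0, 0, -0.002, 0, 0, 0, -1], [0, 0, -0.0015, 0, 0, 0, -1], [0, 0, -0.001, 0, 0, 0, -1], [0, 0, -0.001, 0, 0, 0, -1], [0, 0, 0, 0, 0, 0, -1]]
  ]
}}

```text
time: 12.22
eef_pos: [0.5221, -0.0478, 0.088]
tool_rot: [-0.09, 0.996, -0.0, -0.0]
wrist_force: [-3.3, 0.9, 7.2]
finger_gap: 0.003
grip_force: 3.6
```

Force is still only 7 N with no hard stop. I'll press on until it bottoms.

{"method": "servo_tool", "body": {
  "commands": [
    [[0, 0, -0.001, 0, 0, 0, -1], [0, 0, -0.001, 0, 0, 0, -1], [0, 0, 0, 0, 0, 0, -1]]
  ]
}}

```text
time: 12.6
eef_pos: [0.5222, -0.0478, 0.0879]
tool_rot: [-0.09, 0.996, -0.0, 0.0]
wrist_force: [-8.5, 1.1, 21.1]
finger_gap: -0.003
grip_force: 10.7
```

It has bottomed firmly at 21 N. I'll withdraw straight up and check.

{"method": "servo_tool", "body": {
  "commands": [
    [[0, 0, 0.004, 0, 0, 0, -1], [0, 0, 0.03, 0, 0, 0, -1], [0, 0, 0.04, 0, 0, 0, -1], [0.0195, 0.0046, 0.04, 0, 0, 0, -1], [0.0195, 0.0046, 0.03, 0, 0, 0, -1], [0.0195, 0.0046, 0.03, 0, 0, 0, -1], [0, 0, 0, 0, 0, 0, -1], [0, 0, 0, 0, 0, 0, -1]]
  ]
}}

```text
time: 13.6
eef_pos: [0.5805, -0.034, 0.2583]
tool_rot: [-0.09, 0.996, 0.0, -0.001]
wrist_force: [-0.5, 0.4, -0.0]
finger_gap: -0.0
grip_force: 0.0
```

```bash
python3 look.py w6
```

```text
[ 0.58050388 -0.03399511  0.25834218] 13.6
wing 1 212 [ 0.5151 -0.0078]
wing -1 217 [ 0.5279 -0.0881]
plate z 0.0557 C [ 0.5217 -0.0478] wing ang 99.06 notch ang 9.06
0.0925 base centre [ 0.5183 -0.0477] 403 0.0009
ear 183 ((0.6025462746620178, -0.03699358552694321), (0.02098185382783413, 0.021493710577487946), 5.620004177093506) ang 7.23
214 133
```

View pics/w6.png

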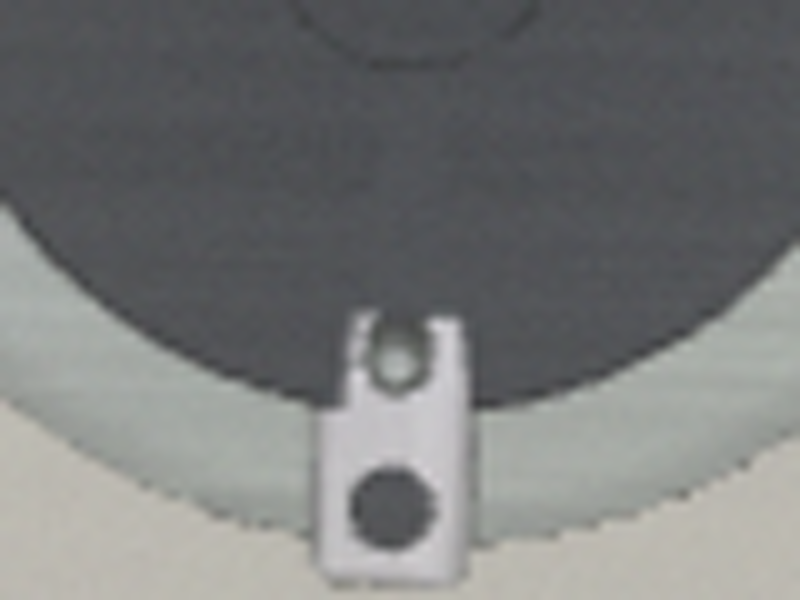

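The plate top fell from 64.7 to 55.7 mm, a full 9 mm, and the pin shows inside the notch at (398,360). The cap is home, so I'm handing in.

```bash
python3 -c "
from h import *
print(job_done())"
```

```text
the job is handed in; nothing more can be done
None
```

The notch is over the pin and the cap is pressed fully home: it went down 9 mm and sits flat, and the job was handed in at about 14 s. The notch was only about 3° off the pin when I first measured it, not the 50° or more stated; my first nudge overshot by about 4°, which I corrected before pressing.

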